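# Pack the shelf bracket that matches the sample and tuck the mailer shut

## Task

One of the three shelf brackets in the tray has the same shape as the sample lying on the clipboard's order sheet. Slide that bracket along its bay and over the open edge of the tray, without lifting it, so that it drops into the mailer and lies flat on the bottom; then swing the lid fully shut so that its tuck tab goes down behind the front wall. Leave the other brackets, the samples and everything else on the bench where they are.

Things in the scene. Friction and masses are not known exactly. Their poses are not given: they have to be found in the camera images.
- clipboard: A5 clipboard (170 x 240 x 6 mm) with a white order sheet, flat on the bench to the robot's left of the tray. Origin: centre of its underside. The sample to match lies on the sheet, within 20 mm of this point.
- tray: fixed plywood stand, 300 (its x) x 175 (its y) x 72 mm high. Deck 48 mm above the bench with three bays centred at x = -98, 0, +98 mm, each 92 mm wide inside, walls 6 mm thick, 24 mm high above the deck. Back wall's inner face at y = +81.5 mm; at y = -87.5 mm the bays are open, the deck ends without a lip. Origin: centre of its underside, at bench height; -y points to the mailer.
- tray_sill (a point): middle of the tray's open front edge, on the deck surface (48 mm above the bench)
- mailer: open brown corrugated carton, fixed on the bench along the tray's open side, 4 to 14 mm from it. Outside 320 (its x) x 145 (its y) x 46 mm high without lid; walls and floor 5 mm. Its +y wall is the front wall, next to the tray and 2 mm lower than the deck; the lid is hinged on its -y wall. Origin: centre of its underside. A bracket pushed out of any bay has room in it.
- lid (a joint): lid angle, rad: 0 shut, 1.57 upright, more leans away from the tray; starts 1.45 to 1.95. Panel 320 x 137 x 4 mm, 70 g. The crease is stiff (0.08 N m): the lid stays where it is left, no spring-back; 1 to 2 N at the free edge swings it. Along that edge a tuck tab 285 mm wide, square to the panel, 16 mm deep, goes just inside the front wall when shut.
- lid_hinge (a point): middle of the hinge crease: 46 mm above the bench, over the outer face of the mailer's -y wall; does not move as the lid turns. The hinge axis runs along the mailer's x; the lid's inner face starts at it.
- lid_edge (a point): middle of the lid's free edge, on its outer face; 137 mm from the hinge. It moves with the lid.
- bracket_straight: loose pine bracket, flat in one of the bays, straight-cut: its sloping edge is a straight line. 62 (its x) x 100 (its y) x 16 mm, 40 to 90 g. Square corner: 100 mm edge at x = -31, 62 mm end at y = +50 (45 to 64 mm clear of the tray's back wall), 16 mm nose at y = -50, towards the open side. Origin: centre of the 62 x 100 outline, on the underside; balance point 7 mm to -x, 10 mm to +y.
- bracket_scooped: loose pine bracket, flat in one of the bays, scooped: its sloping edge is a hollow (concave) curve. 62 (its x) x 100 (its y) x 16 mm, 40 to 90 g. Square corner: 100 mm edge at x = -31, 62 mm end at y = +50 (45 to 64 mm clear of the tray's back wall), 16 mm nose at y = -50, towards the open side. Origin: centre of the 62 x 100 outline, on the underside; balance point 11 mm to -x, 13 mm to +y.
- bracket_bellied: loose pine bracket, flat in one of the bays, bellied: its sloping edge is a full (convex) curve. 62 (its x) x 100 (its y) x 16 mm, 40 to 90 g. Square corner: 100 mm edge at x = -31, 62 mm end at y = +50 (45 to 64 mm clear of the tray's back wall), 16 mm nose at y = -50, towards the open side. Origin: centre of the 62 x 100 outline, on the underside; balance point 3 mm to -x, 5 mm to +y.
- sample_straight: sample, same shape, size and axes as bracket_straight; loose, flat, turned any way. It lies either on the clipboard, and is then the one to match, or on the plywood board on the right of the bench. To be left where it is.
- sample_scooped: sample, same shape, size and axes as bracket_scooped; loose, flat, turned any way. It lies either on the clipboard, and is then the one to match, or on the plywood board on the right of the bench. To be left where it is.
- sample_bellied: sample, same shape, size and axes as bracket_bellied; loose, flat, turned any way. It lies either on the clipboard, and is then the one to match, or on the plywood board on the right of the bench. To be left where it is.
- paint_tin: white paint tin, 100 mm across, 95 mm high, standing behind the tray's back wall. Origin: under its middle. Not part of the job.
- tape_measure: black tape measure, 70 x 62 x 36 mm, off the far end of the tray. Origin: under its middle. Not part of the job.
- glue: white glue bottle with orange cap, 58 mm across, 170 mm high, at the back left of the tray. Origin: under its middle. Not part of the job.
- offcut: wood offcut, 110 x 45 x 34 mm, lying behind the tray. Origin: under its middle. Not part of the job.
- mallet: wooden mallet, 280 mm long, lying on the right of the bench. Origin: under its middle. Not part of the job.

How it is judged:
By the outcome, as a careful person would: the job done as asked, in the order asked, and still so for the second after the job is handed in, with the robot touching nothing.
It also fails if it takes over 48 s, if anything falls off the work surface, if the arm or the gripper's body presses on something with over 40 N, if the wrist force passes 120 N, or if a joint passes its speed limit or range.

## Robot

A 7-joint arm with a two-finger parallel gripper is mounted at the origin on the work surface. World frame = base frame: x ahead of the robot, y to its left, z up, the work surface at z = 0. Lengths are in mm, angles in rad, forces in N, time in s.
With the tool pointing down it reaches from about 425 to 875 mm from the base axis. Payload 9.9 kg.
Tool frame: the origin (TCP) lies between the finger pads; the fingertips stand robot.nose_length ahead of it and the grasp point (between the pads) lies 8 mm behind it (robot.nose_length is the distance from the TCP to the fingertips, in mm); z points along the fingers, x is the direction in which the jaws open and shut, and the axes are right-handed (so a half turn about z gives the same grasp; the last joint's range is limited). The gripper opens to 85 mm and grips with 20 to 120 N. Pads are 22 mm wide; open, the fingers measure 114 mm over their backs; the gripper's body (76 mm by 85 mm) begins 54 mm behind the grasp point. The pads swing forward as they close: fully open they stand 13 mm farther back than shut.
Start: joints at [1.164, 0.576, 0.025, 1.437, -0.015, 1.129, -0.057], TCP at [214.13, -640.139, 242.289] pointing down, gripper open.
Joint ranges: [-2.76, 2.76], [-0.34, 2.15], [-1.52, 1.57], [0.19, 2.46], [-1.09, 4.23], [0.17, 1.99], [-2.82, 2.82]. Speed limits (rad/s): [2.22, 2.22, 3.01, 3.01, 3.14, 3.14, 3.14].

## Interface

Orientations are given as a unit quaternion [w, x, y, z].
In Python, from bench import get_state, imaging, ticket, robot gives the robot as it stands. The module is installed in compiled form; this text tells all that it offers.
- The arm moves only by the tool servo_tool, never from a script. Its arguments are lists of equal length, an entry for each row: "delta_rot": the turn, a rotation vector about the tool's x, y, z in units of 5 degrees (1.0 is 5 degrees), a list of three; "offset": the shift along the tool's x, y, z in units of 30 mm (1.0 is 30 mm), a list of three; "claw": the finger opening in mm, from 0 to 85.4. In form: {"delta_rot": [[rx, ry, rz], ...], "offset": [[x, y, z], ...], "claw": [claw, ...]}. A call has 1 to 8 rows; each row shifts and turns the pose as measured when the row begins, along the tool's axes as they then stand; what a row does not reach is not made up. A row lasts 1/12 s, in which the tool goes at most 41.7 mm and 7.16 degrees, less where a joint would pass 70% of its speed; a pose out of reach is approached as far as the arm can. A call is refused whole if a number of a shift passes 1 or a number of a turn 1, either way. A call with a gripper value outside its range is refused whole. The fingers move at their own pace and stop on an object; "squeeze" is the grip in N (left out, the last holds). Time passes only in rows, so rows that do not move let the fingers close. It gives the time, the measured TCP pose, the force and the opening at its end, in the units of the state.
- get_state(): the state, without advancing time (a new reading comes with each control period).
- imaging.get_image(name): name is "side" or "top" or "wrist"; returns the picture (384x512x3 uint8, blue, green, red); there is no depth.
- imaging.calibration(name): a dict with "fx", "fy", "cx", "cy" (pixels), "rvec" (rotation vector, rad) and "tvec" (3), from world to camera coordinates, as OpenCV has them; the wrist camera has in their place "tool_from_camera" (4x4, takes a point from camera to tool coordinates, whose origin is the TCP and whose axes are the tool frame's). Camera axes: x right, y down, z forward; pixel columns grow to the right and rows downward; lengths in mm; the calibration is good to about 2 mm. A picture is of the moment at which its call begins: read the wrist's pose just before it. calibration takes no time and is no camera call.
- ticket.close_job(): hands the job in, once; it reports no verdict.
The state is a dict: "t": time; "qpos": joint angles; "dq": joint speeds; "tau": joint torques, N m; "tool_pos": TCP position; "tcp_rot": TCP orientation; "ft_force": force on the tool from outside, world axes, zero at the start; "moment": the same for the moment, N m; "width": opening from 0.0 (shut) to 1.0 (fully open).
Only numpy, scipy, OpenCV 4.12 (cv2) and the standard library are available. Lean on these libraries where they do the work, as an engineer would, in place of code of your own. Each camera call takes 0.05 s, during which the arm holds its last target. There are 200 camera calls.

## Working session

There is one attempt and no reset: what is moved stays moved. The work goes in short steps, Python scripts to look and compute and a tool call to move; the robot and the scene stay as the last step left them, time stands still between calls to the robot, and variables do not carry over. Pictures are saved under pics/ and viewed, about 8 in all and at most 12, crops included, and the job is handed in when it is done.

Besides the shell and the picture viewer there is one more tool, called as a command line: name --argument value ..., lists and objects as JSON in quotes. servo_tool: Moves the arm, as the interface text tells. Its arguments: {"type":"object","properties":{"delta_rot":{"type":"array"},"offset":{"type":"array"},"claw":{"type":"array"},"squeeze":{"type":"number"}},"required":["delta_rot","offset","claw"]}

```bash
mkdir -p pics; python3 - <<'E'
from bench import get_state, imaging, robot
import cv2
s=get_state();print({k:s[k] for k in('t','tool_pos','tcp_rot','ft_force','width')},robot.nose_length)
for n in('top','side'):
    cv2.imwrite(f'pics/{n}0.png',imaging.get_image(n)); print(n,imaging.calibration(n))
print(imaging.calibration('wrist'))
E
```

```text
{'t': 0.0, 'tool_pos': array([ 214.0058737 , -639.71219378,  241.44506284]), 'tcp_rot': array([-4.59936654e-04,  8.11560812e-01, -5.84267370e-01, -6.90858042e-04]), 'ft_force': array([0.33487579, 1.42090061, 0.28489814]), 'width': 1.0021430165640925} 11.0
top {'fx': 347.48206080678574, 'fy': 347.48206080678574, 'cx': 255.98254848872952, 'cy': 195.78317610678104, 'rvec': array([ 2.14041161, -2.11522749,  0.19204028]), 'tvec': array([  11.26102953,  555.01704329, 1156.55667224])}
side {'fx': 486.6384677150697, 'fy': 486.6384677150697, 'cx': 257.90262784046735, 'cy': 187.52028873239436, 'rvec': array([ 0.26324435, -2.67686707,  1.39436721]), 'tvec': array([ 540.70879277,   84.37981857, 1620.01936699])}
{'fx': 343.0579303755429, 'fy': 343.0579303755429, 'cx': 258.36629055336016, 'cy': 186.87708584551487, 'tool_from_camera': array([[ 9.99999845e-01, -4.54088863e-04, -3.21406157e-04,
        -8.02857369e-01],
       [ 5.28714145e-04,  9.55465318e-01,  2.95102942e-01,
        -7.54800586e+01],
       [ 1.73089477e-04, -2.95103066e-01,  9.55465410e-01,
        -1.31135213e+02],
       [ 0.00000000e+00,  0.00000000e+00,  0.00000000e+00,
         1.00000000e+00]])}
```

View pics/top0.png

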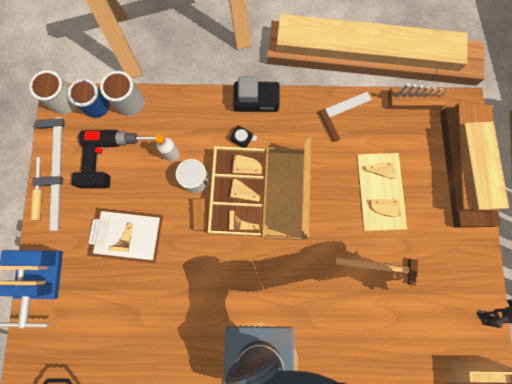

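View pics/side0.png

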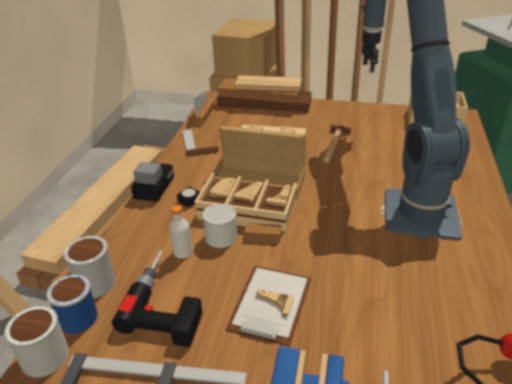

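```bash
python3 - <<'E'
import cv2,numpy as np
a=cv2.imread('pics/top0.png')
l=cv2.resize(a[140:245,200:320],(480,420),interpolation=2)
r=cv2.resize(a[205:265,85:165],(320,240),interpolation=2)
r2=cv2.resize(a[150:235,355:410],(220,340),interpolation=2)
c=np.zeros((580,800,3),np.uint8);c[:420,:480]=l;c[:240,480:]=r;c[240:580,480:700]=r2
cv2.imwrite('pics/c0.png',c)
E
```

```text
(no output)
```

View pics/c0.png

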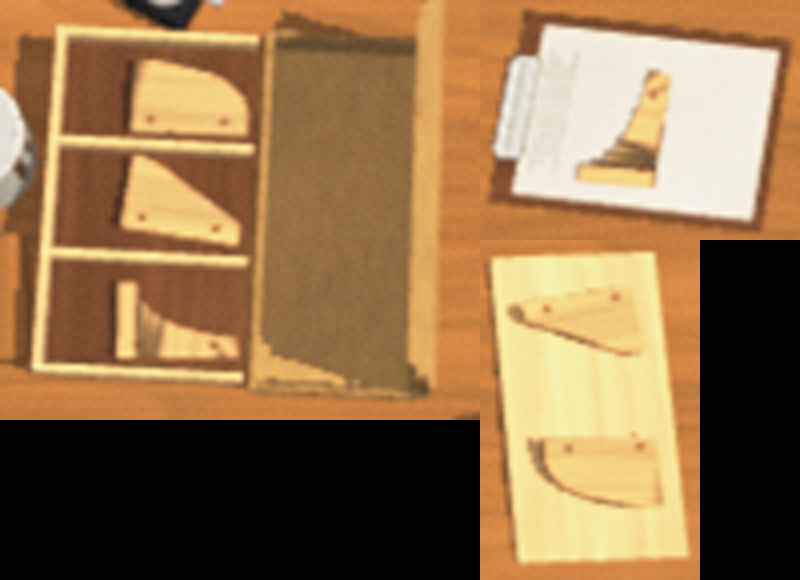

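```bash
cat > h.py <<'E'
import numpy as np,cv2
from bench import imaging,get_state
from scipy.spatial.transform import Rotation as R
def cam(n,s=None):
    c=imaging.calibration(n)
    K=(c['fx'],c['fy'],c['cx'],c['cy'])
    if n=='wrist':
        s=s or get_state();q=s['tcp_rot'];T=np.eye(4);T[:3,:3]=R.from_quat([q[1],q[2],q[3],q[0]]).as_matrix();T[:3,3]=s['tool_pos']
        M=T@c['tool_from_camera'];return K,M[:3,:3],M[:3,3]
    r=R.from_rotvec(c['rvec']).as_matrix();return K,r.T,-r.T@c['tvec']
def ray(C,uv,z):
    K,r,o=C;d=r@np.array([(uv[0]-K[2])/K[0],(uv[1]-K[3])/K[1],1]);return (o+d*(z-o[2])/d[2]).round(1)
E
python3 - <<'E'
from h import *
C=cam('top');f=lambda u,v,z:ray(C,(200+(u-1.5)/4,140+(v-1.5)/4),z)
P={'trayBL_far':(56,27,72),'trayBL_near':(34,370,72),'trayF_far':(262,38,72),'trayF_near':(247,381,72),
'end_far':(117,281,64),'end_near':(117,360,64),'nose':(238,358,64),'noseup':(238,340,64),
'midwall_front':(252,262,72),'divback':(50,253,72),'mail_near_front':(252,386,46),'mail_far_front':(268,32,46),'lidtop_far':(432,2,180),'lidtop_near':(430,390,180),'lidin_far':(418,8,180),'lidin_near':(410,385,180)}
for k,p in P.items(): print(k,f(*p))
E
```

```text
trayBL_far [724.6 168.   72. ]
trayBL_near [425.5 176.4  72. ]
trayF_far [716.8 -12.2  72. ]
trayF_near [418.4  -1.7  72. ]
end_far [502.4 109.6  64. ]
end_near [435.3 107.8  64. ]
nose [438.2   5.9  64. ]
noseup [453.4   6.   64. ]
midwall_front [518.9  -5.1  72. ]
divback [524.6 166.4  72. ]
mail_near_front [416.   -6.5  46. ]
mail_far_front [730.9 -18.2  46. ]
lidtop_far [ 713.4 -144.6  180. ]
lidtop_near [ 405.9 -138.5  180. ]
lidin_far [ 708.2 -133.4  180. ]
lidin_near [ 409.5 -123.4  180. ]
```

servo_tool --delta_rot '[[0, 0, -1], [0, 0, -1], [0, 0, -1], [0, 0, -1], [0, 0, -1], [0, 0, -1], [0, 0, -1], [0, 0, -1]]' --offset '[[-0.6, -0.7, -0.2], [-0.5, -0.8, -0.2], [-0.4, -0.8, -0.1], [-0.35, -0.85, 0], [-0.3, -0.9, 0], [-0.2, -0.9, 0], [-0.1, -0.9, 0], [0, -0.9, 0]]' --claw '[20, 20, 20, 20, 20, 20, 20, 20]'

```text
t: 0.77
tool_pos: [333.8, -452.6, 252.4]
tcp_rot: [-0.001, 0.965, -0.263, -0.005]
ft_force: [0.6, -0.1, -0.3]
width: 0.236
```

servo_tool --delta_rot '[[0, 0, -1], [0, 0, -1], [0, 0, -1], [0, 0, -1], [0, 0, -1], [0, 0, -0.7], [0, 0, 0], [0, 0, 0]]' --offset '[[0, -1, 0], [0.1, -1, 0], [0.2, -1, 0], [0.3, -1, 0], [0.3, -1, 0], [0.3, -1, 0], [0.2, -1, 0], [0, -1, 0]]' --claw '[20, 20, 20, 20, 20, 20, 20, 20]'

```text
t: 1.43
tool_pos: [432.6, -219.8, 250.7]
tcp_rot: [-0.003, 1.0, -0.001, -0.005]
ft_force: [0.2, -0.1, -0.8]
width: 0.235
```

servo_tool --delta_rot '[[0, 0, 0], [0, 0, 0], [0, 0, 0], [0, 0, 0], [0, 0, 0], [0, 0, 0], [0, 0, 0], [0, 0, 0]]' --offset '[[0, -1, 0], [0, -1, 0], [0, -1, 0], [0, -1, 0], [0, -1, 0], [0, -1, 0], [0, -1, 0], [0, -1, 0]]' --claw '[20, 20, 20, 20, 20, 20, 20, 20]'

```text
t: 2.1
tool_pos: [430.0, 31.9, 251.1]
tcp_rot: [-0.003, 1.0, -0.001, -0.006]
ft_force: [1.5, -0.0, 0.4]
width: 0.235
```

servo_tool --delta_rot '[[0, 0, 0.4], [0, 0, 0], [0, 0, 0], [0, 0, 0], [0, 0, 0]]' --offset '[[0.3, -1, 0], [0.3, -1, 0], [0.3, -1, 0], [0.2, -0.5, 0], [0, 0, 0]]' --claw '[20, 20, 20, 20, 20]'

```text
t: 2.52
tool_pos: [464.5, 147.5, 251.1]
tcp_rot: [-0.004, 1.0, -0.016, -0.006]
ft_force: [0.5, 0.0, 0.1]
width: 0.235
```

```bash
python3 - <<'E'
from h import *
s=get_state();print(s['tool_pos'],s['tcp_rot'],s['qpos'].round(2))
a=imaging.get_image('wrist');cv2.imwrite('pics/w1.png',a)
E
```

```text
[464.47582926 147.45280342 251.11636243] [-0.00379278  0.99984146 -0.01615776 -0.00644958] [ 0.02  0.33 -0.55  1.88  0.19  0.99 -0.65]
```

View pics/w1.png

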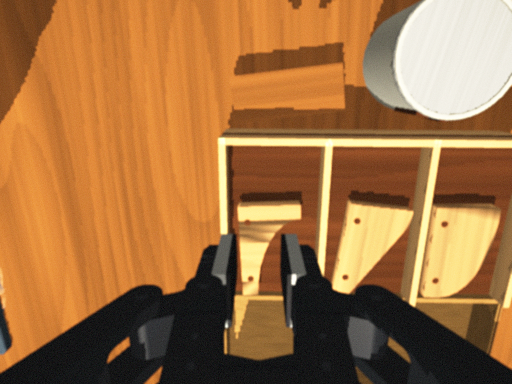

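```bash
python3 - <<'E'
from h import *
C=cam('wrist')
for n,u,v,z in(('endL',239,202,64),('endR',301,200,64),('backwallL',230,147,72),('backwallR',322,147,72),('wallLtop',230,200,72),('wallL front',231,290,72),('sillL',235,296,48),('sillR',318,298,48),('div',319,290,72),('edgeL',240,280,64)):print(n,ray(C,(u,v),z))
E
```

```text
endL [440.9 110.5  64. ]
endR [501.7 110.8  64. ]
backwallL [435.9 166.7  72. ]
backwallR [519.9 164.1  72. ]
wallLtop [433.  115.5  72. ]
wallL front [428.4  16.6  72. ]
sillL [429.4  -7.1  48. ]
sillR [522.8 -11.9  48. ]
div [519.8  14.4  72. ]
edgeL [437.6  23.2  64. ]
```

servo_tool --delta_rot '[[0, 0, 0], [0, 0, 0], [0, 0, 0], [0, 0, 0], [0, 0, 0], [0, 0, 0], [0, 0, 0], [0, 0, 0]]' --offset '[[0, 0.3, 0.8], [0, 0, 1], [0, 0, 1], [0, 0, 1], [0, 0, 1], [0, 0, 0.5], [0, 0, 0.3], [0, 0, 0]]' --claw '[20, 20, 20, 20, 20, 20, 20, 20]'

```text
t: 3.23
tool_pos: [459.6, 126.7, 76.9]
tcp_rot: [-0.001, 1.0, -0.021, -0.007]
ft_force: [-0.5, 0.4, 1.0]
width: 0.237
```

servo_tool --delta_rot '[[0, 0, 0], [0, 0, 0], [0, 0, 0]]' --offset '[[0.1, -0.3, 0], [0, 0, 0.4], [0, 0, 0]]' --claw '[20, 20, 20]'

```text
t: 3.48
tool_pos: [463.2, 133.6, 65.9]
tcp_rot: [0.0, 1.0, -0.023, -0.007]
ft_force: [-0.6, 0.1, -0.3]
width: 0.23
```

servo_tool --delta_rot '[[0, 0, 0], [0, 0, 0], [0, 0, 0], [0, 0, 0], [0, 0, 0], [0, 0, 0], [0, 0, 0], [0, 0, 0]]' --offset '[[0, 0.2, 0.08], [0, 0.3, 0], [0, 0.3, 0], [0, 0.3, 0], [0, 0.3, 0], [0, 0.3, 0], [0, 0.3, 0], [0, 0, 0]]' --claw '[20, 20, 20, 20, 20, 20, 20, 20]'

```text
t: 4.15
tool_pos: [462.4, 66.3, 67.6]
tcp_rot: [-0.0, 1.0, -0.024, -0.004]
ft_force: [-0.0, 0.4, 0.2]
width: 0.234
```

```bash
python3 - <<'E'
from h import *
a=imaging.get_image('wrist');t=imaging.get_image('top')
c=np.hstack([cv2.resize(a,(480,360)),cv2.resize(t[140:245,200:280],(274,360),interpolation=2)])
cv2.imwrite('pics/w2.png',c)
E
```

```text
(no output)
```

View pics/w2.png

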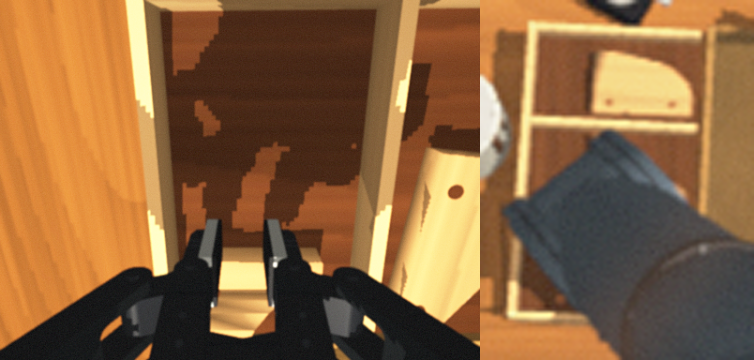

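```bash
python3 - <<'E'
from h import *
C=cam('wrist')
for u,v in((231,265),(343,267),(343,250)):print(ray(C,(u,v),64),ray(C,(u,v),48))
E
```

```text
[450.4  67.3  64. ] [448.4  58.1  48. ]
[499.8  64.1  64. ] [503.7  54.6  48. ]
[499.6  72.5  64. ] [503.5  64.   48. ]
```

servo_tool --delta_rot '[[0, 0, 0], [0, 0, 0], [0, 0, 0], [0, 0, 0], [0, 0, 0], [0, 0, 0], [0, 0, 0], [0, 0, 0]]' --offset '[[0, 0, 0.12], [0, 0.3, 0.02], [0, 0.3, 0.02], [0, 0.3, 0.02], [0, 0.3, 0.02], [0, 0.3, 0.02], [0, 0.3, 0.02], [0, 0.3, 0]]' --claw '[20, 20, 20, 20, 20, 20, 20, 20]'

```text
t: 4.92
tool_pos: [460.1, 3.2, 59.4]
tcp_rot: [-0.002, 1.0, -0.02, -0.003]
ft_force: [1.0, 0.8, -0.5]
width: 0.235
```

servo_tool --delta_rot '[[0, 0, 0], [0, 0, 0], [0, 0, 0], [0, 0, 0], [0, 0, 0], [0, 0, 0]]' --offset '[[0, 0.2, 0], [0, 0.3, 0], [0, 0.3, 0], [0, 0.2, 0], [0, 0, 0], [0, 0, 0]]' --claw '[20, 20, 20, 20, 20, 20]'

```text
t: 5.42
tool_pos: [457.9, -34.1, 59.1]
tcp_rot: [-0.001, 1.0, -0.023, -0.003]
ft_force: [0.6, 1.0, -0.2]
width: 0.237
```

servo_tool --delta_rot '[[0, 0, 0], [0, 0, 0], [0, 0, 0], [0, 0, 0], [0, 0, 0], [0, 0, 0], [0, 0, 0]]' --offset '[[0, 0, -1], [0, 0, -1], [0, 0, -1], [0, 0, -1], [0, 0, -1], [0, 0, -1], [0, 0, 0]]' --claw '[20, 20, 20, 20, 20, 20, 20]'

```text
t: 6.0
tool_pos: [457.9, -30.4, 245.8]
tcp_rot: [-0.003, 1.0, -0.019, -0.007]
ft_force: [1.5, 0.9, -0.2]
width: 0.229
```

```bash
python3 - <<'E'
from h import *
s=get_state();print(s['tool_pos'],s['tcp_rot'])
a=imaging.get_image('wrist');cv2.imwrite('pics/w3.png',a)
E
```

```text
[457.86938519 -30.4086737  245.79259477] [-0.00299522  0.99978576 -0.01936623 -0.00666469]
```

View pics/w3.png

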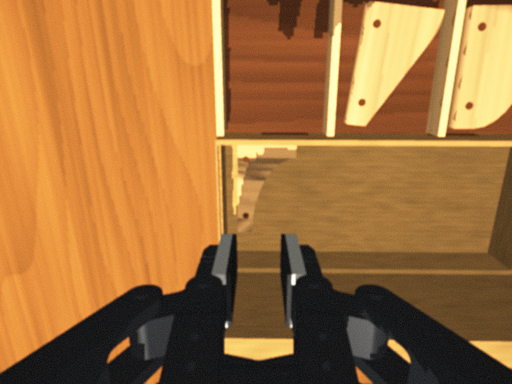

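```bash
python3 - <<'E'
from h import *
C=cam('wrist')
for n,u,v,z in(('endL',233,146,21),('endR',297,147,21),('noseL',237,231,21),('noseR',250,231,21),('front wall inner top',350,146,46),('front out',350,138,46),('backwall inner top R',490,270,46),('backwall top mid',380,271,46),('lidtop inner/tab',420,337,180),('lid low',420,355,180)):print(n,ray(C,(u,v),z))
E
```

```text
endL [427.5 -16.9  21. ]
endR [494.1 -20.4  21. ]
noseL [ 426.1 -113.2   21. ]
noseR [ 440.8 -113.7   21. ]
front wall inner top [542.8 -16.7  46. ]
front out [542.5  -8.9  46. ]
backwall inner top R [ 696.9 -156.2   46. ]
backwall top mid [ 580.  -153.8   46. ]
lidtop inner/tab [ 562.1 -124.6  180. ]
lid low [ 563.5 -139.6  180. ]
```

```bash
python3 - <<'E'
from h import *
a=cv2.imread('pics/w3.png');s=imaging.get_image('side')
A=cv2.resize(a[125:245,210:320],(550,600),interpolation=2)
B=cv2.resize(s[110:240,190:320],(250,250),interpolation=2)
c=np.zeros((600,800,3),np.uint8);c[:,:550]=A;c[:250,550:]=B
cv2.imwrite('pics/c4.png',c)
E
```

```text
(no output)
```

View pics/c4.png

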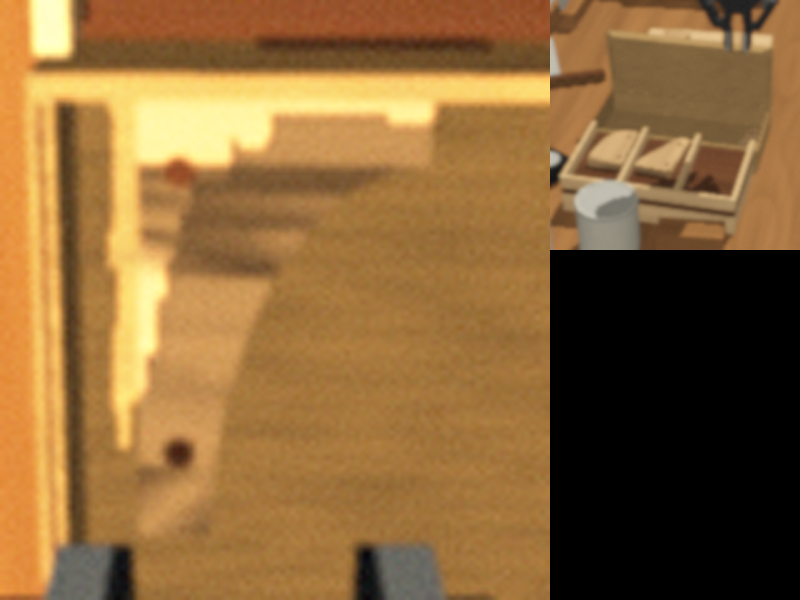

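servo_tool --delta_rot '[[0, 0, 0], [0, 0, 0], [0, 0, 0], [0, 0, 0], [0, 0, 0], [0, 0, 0], [0, 0, 0], [0, 0, 0]]' --offset '[[0.8, 0.6, 0], [0.8, 0.8, 0], [0.8, 0.8, 0], [0.7, 0.9, 0], [0.5, 0.9, 0], [0, 0.9, 0], [0, 0.4, 0], [0, 0, 0]]' --claw '[20, 20, 20, 20, 20, 20, 20, 20]'

```text
t: 6.77
tool_pos: [558.0, -196.4, 225.7]
tcp_rot: [-0.004, 1.0, -0.014, -0.017]
ft_force: [0.4, 0.7, -0.1]
width: 0.24
```

servo_tool --delta_rot '[[0, 0.4, 0], [0, 0, 0], [0, 0, 0]]' --offset '[[0, 0, 0.9], [0, 0, 0.9], [0, 0, 0]]' --claw '[20, 20, 20]'

```text
t: 7.02
tool_pos: [556.0, -192.6, 168.3]
tcp_rot: [-0.005, 1.0, -0.014, -0.0]
ft_force: [-0.6, -1.0, -0.0]
width: 0.235
```

servo_tool --delta_rot '[[0, 0, 0], [0, 0, 0], [0, 0, 0], [0, 0, 0], [0, 0, 0], [0, 0, 0]]' --offset '[[0, -0.5, 0], [0, -0.5, 0], [0, -0.5, 0], [0, -0.5, 0.1], [0, -0.5, 0.1], [0, -0.2, 0]]' --claw '[20, 20, 20, 20, 20, 20]'

```text
t: 7.52
tool_pos: [554.8, -101.2, 164.5]
tcp_rot: [-0.006, 1.0, -0.011, -0.004]
ft_force: [0.1, -1.2, 0.4]
width: 0.235
```

servo_tool --delta_rot '[[0, 0, 0], [0, 0, 0], [0, 0, 0], [0, 0, 0], [0, 0, 0], [0, 0, 0]]' --offset '[[0, -0.4, 0.3], [0, -0.3, 0.3], [0, -0.3, 0.4], [0, -0.2, 0.4], [0, -0.1, 0.3], [0, 0, 0]]' --claw '[20, 20, 20, 20, 20, 20]'

```text
t: 8.02
tool_pos: [555.8, -53.7, 115.7]
tcp_rot: [-0.006, 1.0, -0.007, -0.002]
ft_force: [-0.0, 0.2, -0.0]
width: 0.234
```

servo_tool --delta_rot '[[0, 0, 0], [0, 0, 0], [0, 0, 0], [0, 0, 0], [0, 0, 0]]' --offset '[[0, -0.2, 0.3], [0, -0.1, 0.3], [0, 0, 0.3], [0, 0, 0.3], [0, 0, 0]]' --claw '[20, 20, 20, 20, 20]'

```text
t: 8.43
tool_pos: [556.2, -44.2, 77.2]
tcp_rot: [-0.006, 1.0, -0.008, -0.002]
ft_force: [0.2, -0.7, -0.2]
width: 0.233
```

```bash
python3 - <<'E'
from h import *
s=imaging.get_image('side');w=imaging.get_image('wrist')
B=cv2.resize(s[100:240,180:330],(400,373),interpolation=2)
c=np.zeros((600,800,3),np.uint8);c[:373,:400]=B;c[:300,400:]=cv2.resize(w,(400,300))
cv2.imwrite('pics/c5.png',c)
E
```

```text
(no output)
```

View pics/c5.png

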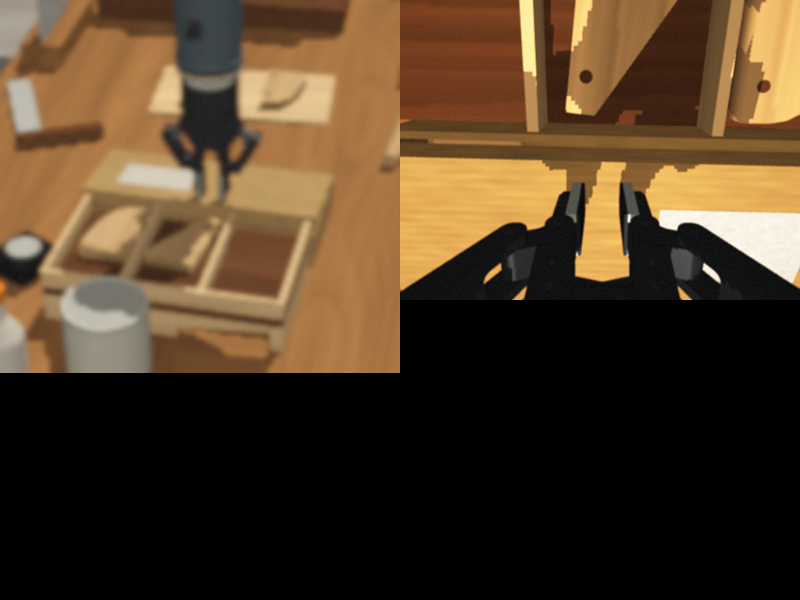

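servo_tool --delta_rot '[[0, 0, 0], [0, 0, 0], [0, 0, 0], [0, 0, 0], [0, 0, 0]]' --offset '[[0, 0, 0.2], [0, 0, 0.2], [0, 0, 0.1], [0, 0, 0.1], [0, 0, 0]]' --claw '[20, 20, 20, 20, 20]'

```text
t: 8.95
tool_pos: [557.9, -44.8, 61.1]
tcp_rot: [-0.005, 1.0, -0.009, 0.0]
ft_force: [-3.4, 0.1, 10.1]
width: 0.237
```

servo_tool --delta_rot '[[0, 0, 0], [0, 0, 0], [0, 0, 0]]' --offset '[[0, 0, 0.1], [0, 0, 0.05], [0, 0, 0]]' --claw '[20, 20, 20]'

```text
t: 9.2
tool_pos: [558.0, -44.8, 61.9]
tcp_rot: [-0.004, 1.0, -0.009, 0.002]
ft_force: [0.0, 0.1, -0.8]
width: 0.233
```

servo_tool --delta_rot '[[0, 0, 0], [0, 0, 0], [0, 0, 0]]' --offset '[[0, 0, 0.15], [0, 0, 0.15], [0, 0, 0.15]]' --claw '[20, 20, 20]'

```text
t: 9.45
tool_pos: [558.8, -44.7, 60.0]
tcp_rot: [-0.0, 1.0, -0.009, 0.005]
ft_force: [-21.6, -0.0, 70.8]
width: 0.233
```

servo_tool --delta_rot '[[0, 0, 0], [0, 0, 0], [0, 0, 0], [0, 0, 0], [0, 0, 0], [0, 0, 0], [0, 0, 0], [0, 0, 0]]' --offset '[[0, 0, -0.3], [0, 0, -1], [0, 0, -1], [0, 0, -1], [0, 0, -1], [0, 0, -1], [0, 0, -1], [0, 0, 0]]' --claw '[20, 20, 20, 20, 20, 20, 20, 20]'

```text
t: 10.12
tool_pos: [555.2, -44.2, 260.2]
tcp_rot: [0.001, 1.0, -0.009, 0.006]
ft_force: [-0.4, 0.2, 0.3]
width: 0.232
```

```bash
python3 - <<'E'
from h import *
print(get_state()['tool_pos'])
s=imaging.get_image('side');w=imaging.get_image('wrist');t=imaging.get_image('top')
B=cv2.resize(s[110:240,180:330],(300,260),interpolation=2)
T=cv2.resize(t,(300,225),interpolation=cv2.INTER_AREA)
c=np.zeros((490,800,3),np.uint8);c[:260,500:]=B;c[260:485,500:]=T;c[:375,:500]=cv2.resize(w,(500,375))
cv2.imwrite('pics/c6.png',c);cv2.imwrite('pics/w6.png',w)
E
```

```text
[555.17408854 -44.20999112 260.21095059]
```

View pics/c6.png

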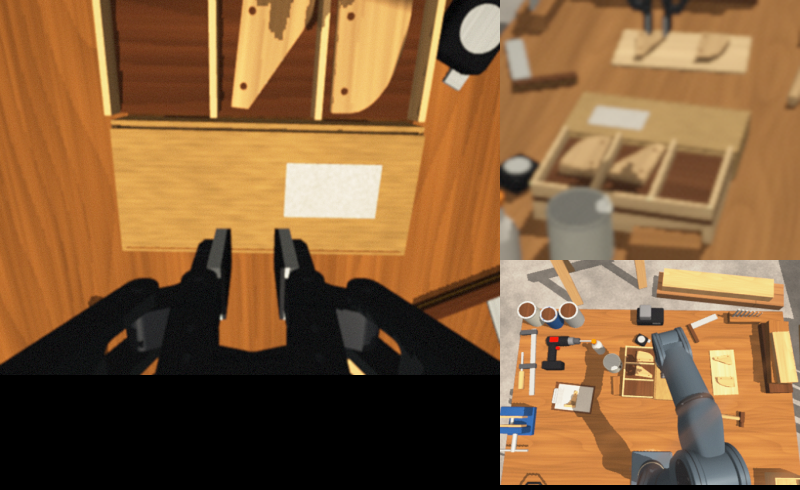

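```bash
python3 - <<'E'
from h import *
C=cam('wrist');k=512/500
for u,v in((112,129),(423,131),(122,250),(405,254)):print(ray(C,(u*k,v*k),50))
E
```

```text
[414.  -14.2  50. ]
[725.  -21.9  50. ]
[ 406.  -148.8   50. ]
[ 723.1 -160.2   50. ]
```

```bash
python3 -c "
from bench import ticket
print(ticket.close_job())"
```

```text
the job is handed in; nothing more can be done
None
```

I pushed the scooped bracket (the one matching the clipboard sample) out of the bay nearest the robot and into the mailer. I then swung the lid shut and handed the job in at about 10 s.

- **Bracket:** before the lid closed, the wrist view showed it lying in the mailer against the front wall. Its width measured about 61 mm at the height expected for lying flat (nominal 62). Its rear end was partly hidden by the front wall, so I saw only about 96 of its 100 mm length.
- **Lid:** it measures flat. The fingertips stopped against it at about 49 to 50 mm (50 expected), and its edges lie 135 to 138 mm apart (137 expected). The free edge measured about 311 mm against 320, which is rough pixel reading; a raised edge would read longer, not shorter. The tuck tab itself can't be seen once shut; I take it to be behind the front wall because the lid sits flat with the wall's top showing in front of it.
- **Other things:** the two other brackets, the samples and the rest of the bench look unmoved in the last pictures.
- **Force:** the last press on the lid was harder than intended. The wrist force reached about 71 N, under the 120 N limit, and only the fingertips were meant to be touching the lid.

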